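# Set the large snap trap on the fire station's desk

### The job

Mice and rats come in under the garage doors. Set the larger of the two snap traps, the one screwed to a steel plate: push its sprung setting lever down and back until the catch at the rear hooks over the lever's end, then ease off so that the trap stays cocked, and never let its bow snap shut. Leave the small trap unset.

Things in the scene. Friction and masses are not known exactly. Their poses are not given: they have to be found in the camera images.
- rat_trap: The large snap trap, fixed: wooden base 215 x 85 mm, its top 18 mm above the table, on a steel plate 255 x 115 mm. Origin: on the table, under the bow's axle (36 mm up, along y). Its own x points to the jaw end (wood ends at +90 mm), -x to the lever and catch end (wood ends at -125 mm), z up. Bait pedal at x 14 to 60 mm, 22 to 28 mm high: a light push on it fires a set trap.
- rat_bow (a joint): Large trap's sprung bow (rad): wire jaw and setting lever in one piece on the axle. 0 = shut: jaw down, lever up, 0.96 above level on the -x side. Grows as the lever is pressed; the lever stands 0.96 minus the value above level. The catch hooks by itself past about 0.75; eased off, the bow then rests at about 0.70. Stop at 0.96. The spring drives it to 0.
- rat_lever (a point): Middle of the press pad on the large trap's lever, in mid-thickness, 60 mm from the axle; moves with the bow. Lever: flat steel 100 mm long; pad 50 mm wide, 4 mm thick, from 42 to 78 mm from the axle; a 6 mm cross bar at the far end goes under the catch. Pressing here takes about 4 N at first, 7 to 8 N at the end.
- rat_catch (a point): Hair-trigger catch of the large trap: upright steel claw 16 mm wide, sprung, on the trap's centre line at x -115 to -88 mm, top 82 mm above the table. This point: where its hooking edge holds the lever's bar, at x -96 mm, 65 mm above the table. The bar pushes it aside on the way down. Pushing the claw back (to -x) fires a set trap.
- mouse_bow (a joint): Bow of the small snap trap (rad), 0 = shut, as it starts and must stay. That trap has the same form at 55 per cent of the size (wooden base 118 x 47 mm, lever 55 mm long), no steel plate, fixed elsewhere on the table.
Things that resemble listed ones, but are neither listed nor needed, are in the scene too. Leave any green or yellow look-alike of the part that bears mouse_bow alone.

How it is judged:
At the end, for the whole second after the job is handed in: The large trap stands set: its bow rests still on the catch (rat_bow between 0.63 and 0.76 rad, slower than 0.2 rad/s) and the small trap's bow is still shut (mouse_bow below 0.1 rad) (value of joint rat_bow between 0.63 and 0.76 rad and velocity of joint rat_bow between -0.2 and 0.2 rad/s and value of joint mouse_bow below 0.1 rad); the robot touches nothing.
It fails at once if the large trap's bow snaps towards shut (faster than 8 rad/s) (velocity of joint rat_bow below -8 rad/s).
It fails at once if the small trap's bow is drawn (above 0.2 rad) (value of joint mouse_bow above 0.2 rad).
It also fails if it takes over 32 s, if anything falls off the work surface, if the arm or the gripper's body presses on something with over 40 N, if the wrist force passes 120 N, or if a joint passes its speed limit or range.

### The arm

A 6-joint arm with a two-finger parallel gripper is mounted at the origin on the work surface. World frame = base frame: x ahead of the robot, y to its left, z up, the work surface at z = 0. Lengths are in m, angles in rad, forces in N, time in s.
With the tool pointing down it reaches from about 0.325 to 0.85 m from the base axis. Payload 15.5 kg.
Tool frame: the origin (TCP) lies midway between the tips of the shut fingers; the grasp point (between the pads) lies 19 mm behind it; z points along the fingers, y is the line along which they close (so a half turn about z gives the same grasp; the last joint's range is limited). The gripper opens to 91 mm and grips with 3 to 60 N. Pads are 32 mm wide; open, the fingers measure 118 mm over their backs; the gripper's body (76 mm by 178 mm) begins 60 mm behind the grasp point.
Start: joints at [1.169, 0.494, 1.345, -0, 1.302, -0.096], TCP at [0.188, 0.596, 0.214] pointing down, gripper open.
Joint ranges: [-2.91, 2.91], [-0.82, 2.16], [0.22, 2.67], [-1.22, 4.37], [0.12, 2.79], [-3.08, 3.08]. Speed limits (rad/s): [1.89, 1.89, 2.57, 3.01, 3.01, 3.01].

### API

Orientations are given as [roll, pitch, yaw] about the fixed x, y, z axes, in that order (R = Rz(yaw) Ry(pitch) Rx(roll)).
In Python, from workcell import ctrl gives the robot as it stands.
- The arm moves only by the tool step_arm, never from a script. Its argument "increments" is a list of rows, each an object of numbers: "tx", "ty", "tz": the shift along the world's x, y, z scaled (see below); "wx", "wy", "wz": the turn, a rotation vector about the world's x, y, z scaled (see below); "hand": the opening, from -1 (shut) to 1 (fully open). In form: [{"tx": .., "ty": .., "tz": .., "wx": .., "wy": .., "wz": .., "hand": ..}, ...]. A call has 1 to 8 rows; each row shifts and turns the commanded pose from where the row before left it; what a row does not reach is not made up. The controller multiplies each number of a shift by 0.05 m and each number of a turn by 8 degrees. A row lasts 1/10 s, in which the tool goes at most 50 mm and 8.59 degrees, less where a joint would pass 70% of its speed; a pose out of reach is approached as far as the arm can. A call with a number of a shift or a turn outside -1 to 1 is refused whole. A call with a gripper value outside its range is refused whole. The fingers move at their own pace and stop on an object; "force" is the grip in N (left out, the last holds). Time passes only in rows, so rows that do not move let the fingers close. It gives the time, the measured TCP pose, the force, the opening and the grip force at its end, in the units of the state.
- ctrl.state(): the state, without advancing time (a new reading comes with each control period).
- ctrl.camera(name): name is "side" or "top"; returns (picture, depth): 480x640x3 uint8, red, green, blue; 480x640 float32, m along the optical axis (not along the pixel's ray), 0 where there is no reading.
- ctrl.calibration(name): a dict with "fov_y" (degrees; the focal length in pixels is half the picture's height over the tangent of half this angle, whatever the lens; pixels are square), "cx", "cy" (the principal point, pixels), "R" (3x3) and "t" (3): a world point X has camera coordinates R X + t. Camera axes: x right, y down, z forward; pixel columns grow to the right and rows downward; lengths in m; the calibration is good to about 2 mm. A picture is of the moment at which its call begins. calibration takes no time and is no camera call.
- ctrl.job_done(): hands the job in; it is judged then, once.
The state is a dict: "time": time; "joints": joint angles; "qd": joint speeds; "joint_torque": joint torques, N m; "tool_pos": TCP position; "ee_rot": TCP orientation; "ft_force": force on the tool from outside, world axes, zero at the start; "moment": the same for the moment, N m; "opening": finger opening in m; "grasp_force": force on a finger pad.
Only numpy, scipy, OpenCV 4.12 (cv2) and the standard library are available. Lean on these libraries where they do the work, as an engineer would, in place of code of your own. Each camera call takes 0.05 s, during which the arm holds its last target. There are 200 camera calls.

## Working session

There is one attempt and no reset: what is moved stays moved. The work goes in short steps, Python scripts to look and compute and a tool call to move; the robot and the scene stay as the last step left them, time stands still between calls to the robot, and variables do not carry over. Pictures are saved under pics/ and viewed, at most 10 in all, crops included, and the job is handed in when it is done.

Besides the shell and the picture viewer there is one more tool, called after "Call:" by a JSON object that holds its "api" and its "payload", one argument or row to a line. step_arm: Moves the arm, as the interface text tells. Shifts and turns lie within -1 to 1; 1 stands for 0.05 m of shift or 8 degrees of turn. Its arguments: {"type":"object","properties":{"increments":{"type":"array"},"force":{"type":"number"}},"required":["increments"]}

```bash
mkdir -p pics
cat > h.py <<'E'
import numpy as np,cv2
from workcell import ctrl
def cal(n):
    c=ctrl.calibration(n); f=240/np.tan(np.radians(c["fov_y"])/2)
    return f,c["cx"],c["cy"],np.array(c["R"]),np.array(c["t"])
def cloud(n,d):
    f,cx,cy,R,t=cal(n); v,u=np.mgrid[:480,:640]
    P=np.stack([(u-cx)/f*d,(v-cy)/f*d,d],-1)
    return (P-t)@R
E
python3 - <<'E'
from h import *
print(ctrl.state())
for n in("top","side"):
    p,d=ctrl.camera(n); cv2.imwrite(f"pics/{n}0.png",p[:,:,::-1]); np.savez(f"{n}0.npz",p=p,d=d)
    f,cx,cy,R,t=cal(n); print(n,f,cx,cy,R.round(3).tolist(),(-R.T@t).round(3),(d>0).mean(),ctrl.calibration(n).keys())
E
```

```text
{'time': 0.0, 'joints': array([ 1.16949011e+00,  4.94189237e-01,  1.34616203e+00, -3.63562093e-05,
        1.30254281e+00, -9.54755942e-02]), 'qd': array([ 0.00132029, -0.00115101,  0.00040557,  0.00146504,  0.00079018,
        0.00018692]), 'joint_torque': array([ 2.49245582e-03, -8.78821278e+01, -3.81849325e+01,  7.07321288e-02,
        5.30994125e-02, -1.46258740e-04]), 'tool_pos': array([0.18800976, 0.59561633, 0.21332406]), 'ee_rot': array([-3.14029382e+00, -8.91814892e-05,  2.83577164e+00]), 'ft_force': array([ 0.72984614,  0.06863242, -0.59518232]), 'moment': array([-0.01074568, -0.00780145,  0.0347006 ]), 'grasp_force': 0.0, 'opening': 0.0913568508202712}
top 543.6607819720908 325.0179481684376 246.21398879555647 [[0.001, -1.0, -0.013], [-0.992, 0.0, -0.127], [0.127, 0.013, -0.992]] [ 0.503 -0.056  1.196] 0.99609375 dict_keys(['fov_y', 'cx', 'cy', 'R', 't'])
side 489.3562338107984 330.484827438959 232.8642432797325 [[-0.958, -0.288, -0.006], [-0.18, 0.614, -0.768], [0.225, -0.735, -0.64]] [0.41  0.696 0.718] 0.995966796875 dict_keys(['fov_y', 'cx', 'cy', 'R', 't'])
```

View pics/top0.png

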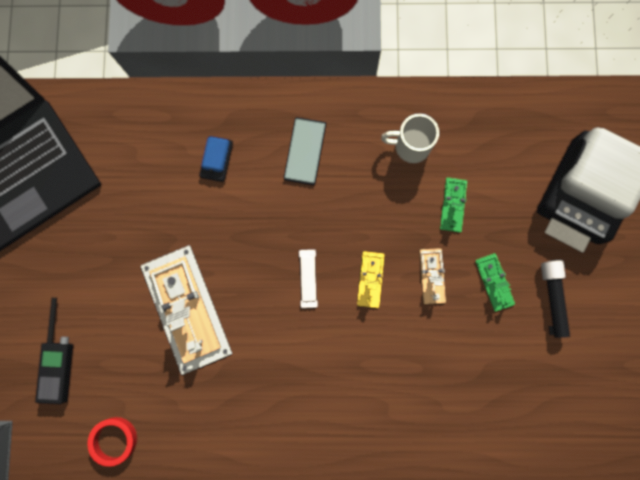

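View pics/side0.png

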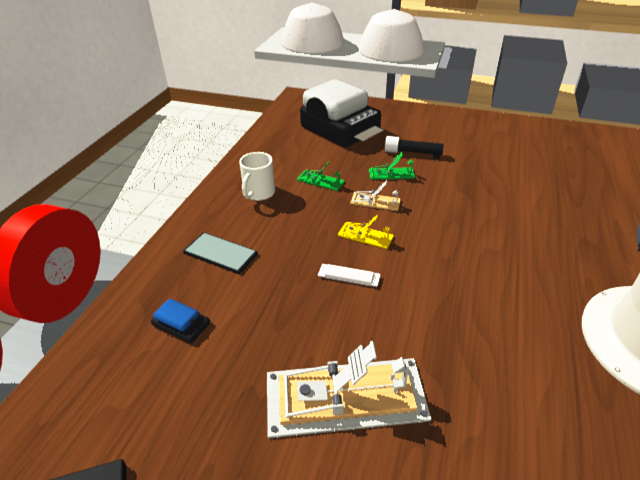

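The large trap on its steel plate is at top (186,310) and side (347,398). The candidates for the small trap are the wooden one at top (432,277), with green look-alikes at (453,205) and (495,283) and a yellow one at (371,280). The only trap with a steel plate at about 255 mm is the one at (186,310). I'll confirm that in a crop and measure its pose.

Run:
```python
from h import *
T=np.load("top0.npz");S=np.load("side0.npz")
a=cv2.resize(T["p"][235:390,120:260],None,fx=3.5,fy=3.5,interpolation=2)[:540]
b=cv2.resize(S["p"][330:450,250:440],None,fx=2,fy=2,interpolation=2)
b=cv2.copyMakeBorder(b,0,max(0,a.shape[0]-b.shape[0]),0,0,0)
o=np.hstack([a,b])[:, :800]; cv2.imwrite("pics/crop1.png",o[:,:,::-1])
P=cloud("top",T["d"]); 
m=np.zeros((480,640),bool); m[230:395,125:250]=1
tz=P[...,2]
print("table z near", np.median(tz[230:395,250:290]))
hi=m&(tz>0.012)&(T["d"]>0)
Q=P[hi]; print("wood+ pts",len(Q),np.percentile(Q[:,2],[5,50,95,99]))
# plate: colour light or wood, not table brown
f,cx,cy,R,t=cal("top")
def cast(u,v,z):
    r=R.T@np.array([(u-cx)/f,(v-cy)/f,1]);c=-R.T@t
    return c+r*(z-c[2])/r[2]
br=T["p"].astype(int)
pm=(m&(br.sum(2)>330)).astype(np.uint8)
pm=cv2.morphologyEx(pm,cv2.MORPH_CLOSE,np.ones((7,7)))
c=max(cv2.findContours(pm,0,2)[0],key=cv2.contourArea)
q=np.array([cast(u,v,0.003)[:2] for u,v in c[:,0]],np.float32)
r=cv2.minAreaRect(q);print("plate",r,cv2.boxPoints(r))
wm=m&(br[...,0]-br[...,2]>60)&(br[...,0]>170)
c=cv2.convexHull(np.argwhere(wm)[:,::-1].astype(np.int32))
q=np.array([cast(u,v,0.018)[:2] for u,v in c[:,0]],np.float32)
r=cv2.minAreaRect(q);print("wood",r,cv2.boxPoints(r))
# side cloud in trap area: tall points
P2=cloud("side",S["d"]); Q2=P2[330:445,255:440].reshape(-1,3); Q2=Q2[(Q2[:,2]>0.06)]
print("side tall",len(Q2)); np.save("q2.npy",Q2)
```

```text
table z near -9.4346160909603e-05
wood+ pts 4001 [0.01465777 0.0196166  0.09241951 0.11846104]
plate ((0.5184221267700195, 0.265525221824646), (0.25968414545059204, 0.12089964002370834), 22.91700553894043) [[0.3752895  0.2706436 ]
 [0.4223675  0.15928656]
 [0.66155475 0.26040685]
 [0.61447674 0.37176389]]
wood ((0.5180043578147888, 0.26346054673194885), (0.21474066376686096, 0.08560585230588913), 22.49128532409668) [[0.40242693 0.261934  ]
 [0.4351748  0.18283956]
 [0.63358176 0.26498708]
 [0.6008339  0.34408152]]
side tall 1067
```

View pics/crop1.png

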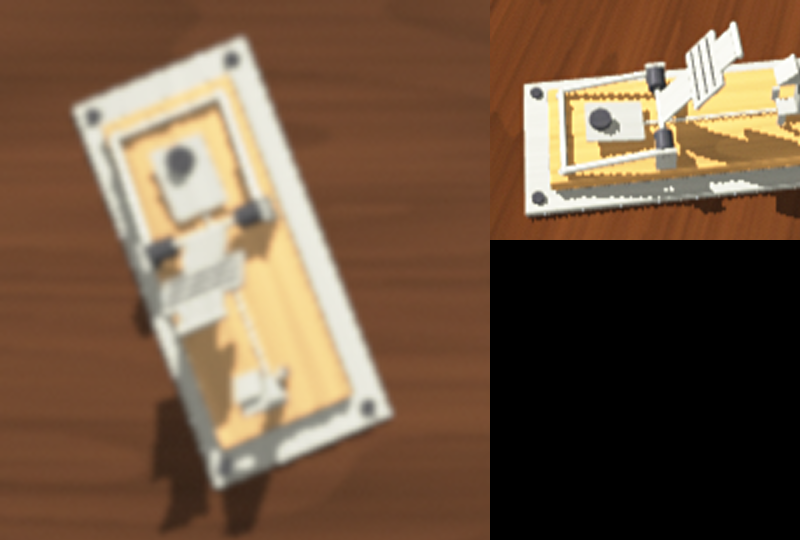

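The crop confirms it: steel plate with screws, jaw end pointing away from the robot, lever up, catch at the rear. The measured wood is 214.7 x 85.6 mm at 22.5°, which matches the given size. That puts the origin at about (0.534, 0.270). I'll shut the fingers and move above it, turning the tool +40° so its x axis lies along the trap's.

Call:
{"api": "step_arm", "payload": {
  "increments": [
    {"tx":0.43,"ty":-0.41,"wz":0.3125,"hand":-1},
    {"tx":0.43,"ty":-0.41,"wz":0.3125,"hand":-1},
    {"tx":0.43,"ty":-0.41,"wz":0.3125,"hand":-1},
    {"tx":0.43,"ty":-0.41,"wz":0.3125,"hand":-1},
    {"tx":0.43,"ty":-0.41,"wz":0.3125,"hand":-1},
    {"tx":0.43,"ty":-0.41,"wz":0.3125,"hand":-1},
    {"tx":0.43,"ty":-0.41,"wz":0.3125,"hand":-1},
    {"tx":0.43,"ty":-0.41,"wz":0.3125,"hand":-1}
  ]
}}

```text
validation failed for argument at $.in...
```

Call:
{"api": "step_arm", "payload": {
  "increments": [
    {"tx":0.43,"ty":-0.41,"wz":0.3125,"hand":-1},
    {"tx":0.43,"ty":-0.41,"wz":0.3125,"hand":-1},
    {"tx":0.43,"ty":-0.41,"wz":0.3125,"hand":-1},
    {"tx":0.43,"ty":-0.41,"wz":0.3125,"hand":-1},
    {"tx":0.43,"ty":-0.41,"wz":0.3125,"hand":-1},
    {"tx":0.43,"ty":-0.41,"wz":0.3125,"hand":-1},
    {"tx":0.43,"ty":-0.41,"wz":0.3125,"hand":-1},
    {"tx":0.43,"ty":-0.37,"wz":0.3125,"hand":-1}
  ]
}}

```text
validation failed for argument at $.in...
```

```bash
cat >> h.py <<'E'
O=np.array([0.534,0.270]); A=np.radians(22.55)
ex=np.array([np.cos(A),np.sin(A)]); ey=np.array([-np.sin(A),np.cos(A)])
def loc(Q): return np.stack([(Q[...,:2]-O)@ex,(Q[...,:2]-O)@ey,Q[...,2]],-1)*1000
E
python3 - <<'E'
from h import *
L=loc(np.load("q2.npy"))
L=L[(abs(L[:,1])<45)&(L[:,0]>-130)]
for lo,hi in((-130,-80),(-80,-10)):
    q=L[(L[:,0]>lo)&(L[:,0]<hi)]
    for z in range(60,125,8):
        k=q[abs(q[:,2]-z)<4]
        if len(k): print(lo,z,len(k),k[:,:2].mean(0).round(1),k[:,0].min().round(),k[:,0].max().round(),k[:,1].min().round(),k[:,1].max().round())
s=ctrl.state();print(s["time"],s["tool_pos"],s["ee_rot"],s["opening"],s["ft_force"])
E
```

```text
-130 60 4 [-109.9    6.5] -112.0 -109.0 6.0 7.0
-130 68 84 [-98.5   2.6] -113.0 -90.0 -10.0 8.0
-130 76 96 [-102.9    0.6] -113.0 -93.0 -9.0 9.0
-130 84 18 [-103.4    1. ] -105.0 -100.0 -7.0 8.0
-80 60 33 [-15.5   1.1] -18.0 -13.0 -12.0 14.0
-80 68 66 [-20.    1.7] -24.0 -17.0 -20.0 25.0
-80 76 121 [-25.2   2.2] -31.0 -22.0 -25.0 26.0
-80 84 123 [-30.5   2.9] -34.0 -26.0 -25.0 26.0
-80 92 125 [-36.2   2.4] -45.0 -32.0 -25.0 26.0
-80 100 137 [-41.8   2. ] -48.0 -37.0 -24.0 25.0
-80 108 71 [-48.2   1.2] -52.0 -44.0 -13.0 14.0
-80 116 75 [-54.    1.4] -59.0 -50.0 -14.0 17.0
-80 124 30 [-56.    2.5] -59.0 -54.0 -12.0 15.0
0.1 [0.18801346 0.5956754  0.21338262] [-3.14046247e+00 -1.15122555e-04  2.83579269e+00] 0.0910223202295161 [-0.66611326 -0.1933816   0.08410539]
```

The side depth agrees with the model: lever face at x -30.5 for z 84, catch centred at x about -103 and y about 1. The move calls were refused, so I'll try full rows.

Call:
{"api": "step_arm", "payload": {
  "increments": [
    {"tx":0.43,"ty":-0.41,"tz":0,"wx":0,"wy":0,"wz":0.31,"hand":-1},
    {"tx":0.43,"ty":-0.41,"tz":0,"wx":0,"wy":0,"wz":0.31,"hand":-1},
    {"tx":0.43,"ty":-0.41,"tz":0,"wx":0,"wy":0,"wz":0.31,"hand":-1},
    {"tx":0.43,"ty":-0.41,"tz":0,"wx":0,"wy":0,"wz":0.31,"hand":-1},
    {"tx":0.43,"ty":-0.41,"tz":0,"wx":0,"wy":0,"wz":0.31,"hand":-1},
    {"tx":0.43,"ty":-0.41,"tz":0,"wx":0,"wy":0,"wz":0.31,"hand":-1},
    {"tx":0.43,"ty":-0.41,"tz":0,"wx":0,"wy":0,"wz":0.31,"hand":-1},
    {"tx":0.43,"ty":-0.41,"tz":0,"wx":0,"wy":0,"wz":0.31,"hand":-1}
  ]
}}

```text
time: 0.9
tool_pos: [0.3608, 0.431, 0.2137]
ee_rot: [-3.141, -0.0, -3.099]
ft_force: [0.3, -0.1, 0.6]
opening: 0.0297
grasp_force: 0.0
```

Call:
{"api": "step_arm", "payload": {
  "increments": [
    {"tx":0.43,"ty":-0.41,"tz":0,"wx":0,"wy":0,"wz":0.31,"hand":-1},
    {"tx":0.43,"ty":-0.41,"tz":0,"wx":0,"wy":0,"wz":0.31,"hand":-1},
    {"tx":0.43,"ty":-0.41,"tz":0,"wx":0,"wy":0,"wz":0.31,"hand":-1},
    {"tx":0.43,"ty":-0.41,"tz":0,"wx":0,"wy":0,"wz":0.31,"hand":-1},
    {"tx":0.43,"ty":-0.4,"tz":0,"wx":0,"wy":0,"wz":0.31,"hand":-1},
    {"tx":0.43,"ty":-0.39,"tz":0,"wx":0,"wy":0,"wz":0.31,"hand":-1},
    {"tx":0.43,"ty":-0.39,"tz":0,"wx":0,"wy":0,"wz":0.31,"hand":-1},
    {"tx":0.43,"ty":-0.39,"tz":0,"wx":0,"wy":0,"wz":0.31,"hand":-1}
  ]
}}

```text
time: 1.7
tool_pos: [0.5328, 0.2705, 0.2137]
ee_rot: [3.142, -0.001, -2.753]
ft_force: [-0.3, -0.5, 0.8]
opening: 0.0006
grasp_force: 0.0
```

Call:
{"api": "step_arm", "payload": {
  "increments": [
    {"tx":0,"ty":0,"tz":-0.5,"wx":0,"wy":0,"wz":0,"hand":-1},
    {"tx":0,"ty":0,"tz":-0.5,"wx":0,"wy":0,"wz":0,"hand":-1},
    {"tx":0,"ty":0,"tz":-0.5,"wx":0,"wy":0,"wz":0,"hand":-1},
    {"tx":0,"ty":0,"tz":-0.5,"wx":0,"wy":0,"wz":0,"hand":-1},
    {"tx":0,"ty":0,"tz":0,"wx":0,"wy":0,"wz":0,"hand":-1},
    {"tx":0,"ty":0,"tz":0,"wx":0,"wy":0,"wz":0,"hand":-1}
  ]
}}

```text
time: 2.3
tool_pos: [0.5321, 0.2715, 0.1141]
ee_rot: [3.142, -0.001, -2.755]
ft_force: [0.3, -0.5, -0.0]
opening: 0.0005
grasp_force: 0.0
```

Run:
```python
from h import *
p,d=ctrl.camera("side"); cv2.imwrite("pics/s1.png",cv2.resize(p[230:450,220:460],None,fx=2.7,fy=2.7,interpolation=2)[:,:,::-1])
L=loc(cloud("side",d)[230:450,220:460]).reshape(-1,3)
L=L[(abs(L[:,1])<30)&(abs(L[:,0])<40)]
for z in(116,120,126,132,140,150):
    k=L[abs(L[:,2]-z)<2]; k=k[k[:,0]>-30]
    if len(k): print(z,len(k),np.percentile(k[:,0],[2,98]).round(1),np.percentile(k[:,1],[2,98]).round(1))
s=ctrl.state();print(s["time"],loc(s["tool_pos"]),s["ft_force"])
```

```text
2.35 [ -0.63094178   2.11115888 114.8872795 ] [-0.12660914 -0.4387647  -0.02682298]
```

View pics/s1.png

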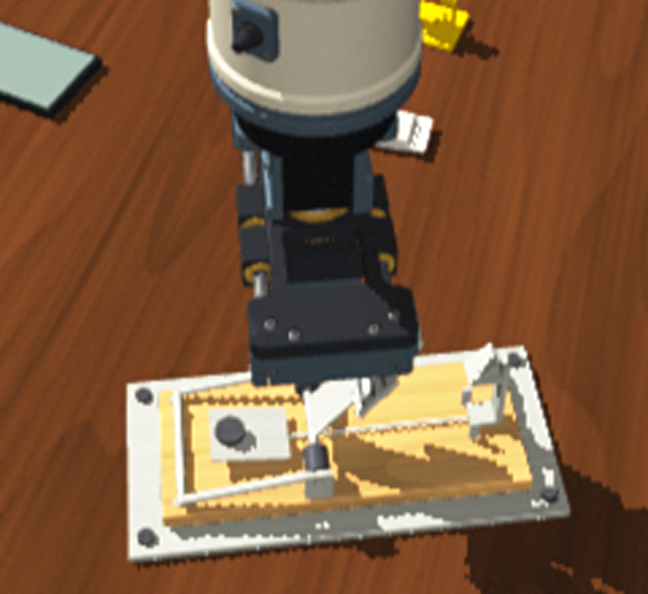

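Side crop: the gripper stands over the axle and lever, with the lever at (345,405) behind the fingers, the catch at (485,390) clear, and the jaw shut. I'll approach the lever face.

Call:
{"api": "step_arm", "payload": {
  "increments": [
    {"tx":-0.09,"ty":-0.055,"tz":-0.27,"wx":0,"wy":0,"wz":0,"hand":-1},
    {"tx":-0.09,"ty":-0.055,"tz":-0.27,"wx":0,"wy":0,"wz":0,"hand":-1},
    {"tx":-0.11,"ty":-0.045,"tz":-0.04,"wx":0,"wy":0,"wz":0,"hand":-1},
    {"tx":0,"ty":0,"tz":0,"wx":0,"wy":0,"wz":0,"hand":-1},
    {"tx":0,"ty":0,"tz":0,"wx":0,"wy":0,"wz":0,"hand":-1}
  ]
}}

```text
time: 2.85
tool_pos: [0.519, 0.2643, 0.0864]
ee_rot: [-3.142, 0.003, -2.755]
ft_force: [3.2, 0.9, 2.5]
opening: 0.0006
grasp_force: 2.0
```

Contact is where the model predicts, with about 4 N along the lever normal. I'll follow the arc.

Call:
{"api": "step_arm", "payload": {
  "increments": [
    {"tx":-0.086,"ty":-0.036,"tz":-0.075,"wx":0,"wy":0,"wz":0,"hand":-1},
    {"tx":-0.086,"ty":-0.036,"tz":-0.075,"wx":0,"wy":0,"wz":0,"hand":-1},
    {"tx":-0.071,"ty":-0.03,"tz":-0.092,"wx":0,"wy":0,"wz":0,"hand":-1},
    {"tx":-0.071,"ty":-0.03,"tz":-0.092,"wx":0,"wy":0,"wz":0,"hand":-1},
    {"tx":-0.052,"ty":-0.021,"tz":-0.106,"wx":0,"wy":0,"wz":0,"hand":-1},
    {"tx":-0.052,"ty":-0.021,"tz":-0.106,"wx":0,"wy":0,"wz":0,"hand":-1},
    {"tx":0,"ty":0,"tz":0,"wx":0,"wy":0,"wz":0,"hand":-1},
    {"tx":0,"ty":0,"tz":0,"wx":0,"wy":0,"wz":0,"hand":-1}
  ]
}}

```text
time: 3.65
tool_pos: [0.4971, 0.2551, 0.0576]
ee_rot: [-3.142, 0.001, -2.755]
ft_force: [5.6, 1.1, 5.0]
opening: 0.0005
grasp_force: 3.2
```

Call:
{"api": "step_arm", "payload": {
  "increments": [
    {"tx":-0.01,"ty":-0.004,"tz":-0.05,"wx":0,"wy":0,"wz":0,"hand":-1},
    {"tx":-0.01,"ty":-0.004,"tz":-0.05,"wx":0,"wy":0,"wz":0,"hand":-1},
    {"tx":-0.01,"ty":-0.004,"tz":-0.05,"wx":0,"wy":0,"wz":0,"hand":-1},
    {"tx":0,"ty":0,"tz":-0.05,"wx":0,"wy":0,"wz":0,"hand":-1},
    {"tx":0,"ty":0,"tz":0,"wx":0,"wy":0,"wz":0,"hand":-1},
    {"tx":0,"ty":0,"tz":0,"wx":0,"wy":0,"wz":0,"hand":-1}
  ]
}}

```text
time: 4.25
tool_pos: [0.4946, 0.2541, 0.0474]
ee_rot: [-3.142, -0.001, -2.755]
ft_force: [1.0, -0.5, 6.7]
opening: 0.0006
grasp_force: 3.6
```

Run:
```python
from h import *
p,d=ctrl.camera("side"); cv2.imwrite("pics/s2.png",cv2.resize(p[300:450,240:450],None,fx=3.5,fy=3.5,interpolation=2)[:,:,::-1])
L=loc(cloud("side",d)).reshape(-1,3)
L=L[(abs(L[:,1])<12)&(L[:,0]<-82)&(L[:,0]>-125)&(L[:,2]>40)&(L[:,2]<95)]
for z in range(44,92,6):
    k=L[abs(L[:,2]-z)<3]
    if len(k): print(z,len(k),k.min(0).round(),k.max(0).round())
s=ctrl.state();print(s["time"],loc(s["tool_pos"]),s["ft_force"])
```

```text
44 13 [-112.   -4.   41.] [-109.    8.   47.]
50 7 [-113.    1.   47.] [-109.    8.   51.]
56 10 [-112.    2.   54.] [-109.    7.   58.]
62 8 [-112.    5.   59.] [-107.    7.   65.]
68 29 [-113.  -10.   65.] [-93.   8.  70.]
74 42 [-113.   -9.   71.] [-92.   8.  77.]
80 51 [-113.   -8.   77.] [-99.   8.  82.]
4.3 [-42.42001515   0.46132077  47.4526852 ] [ 1.485551   -0.71719666  6.38487111]
```

View pics/s2.png

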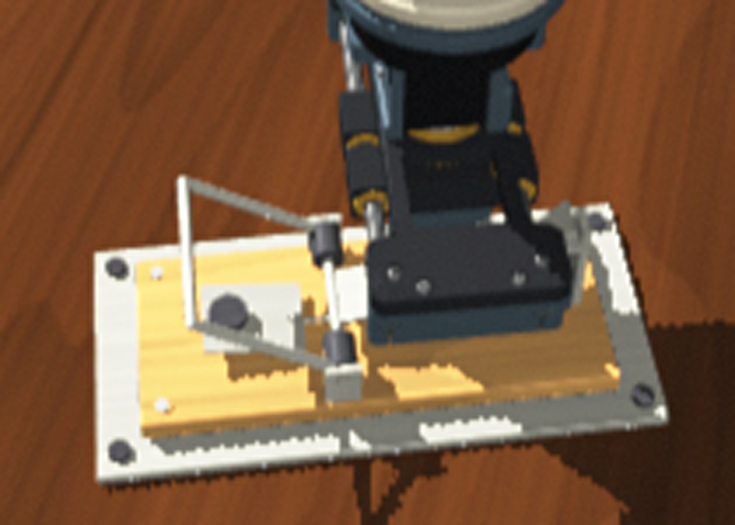

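The bow is drawn, with the jaw raised on the left, at about 0.80 rad. I'll press 1.5 mm more for margin, then ease up slowly and check the force.

Call:
{"api": "step_arm", "payload": {
  "increments": [
    {"tx":0,"ty":0,"tz":-0.03,"wx":0,"wy":0,"wz":0,"hand":-1},
    {"tx":0,"ty":0,"tz":0,"wx":0,"wy":0,"wz":0,"hand":-1},
    {"tx":0,"ty":0,"tz":0.04,"wx":0,"wy":0,"wz":0,"hand":-1},
    {"tx":0,"ty":0,"tz":0.04,"wx":0,"wy":0,"wz":0,"hand":-1},
    {"tx":0,"ty":0,"tz":0.04,"wx":0,"wy":0,"wz":0,"hand":-1},
    {"tx":0,"ty":0,"tz":0.03,"wx":0,"wy":0,"wz":0,"hand":-1},
    {"tx":0,"ty":0,"tz":0,"wx":0,"wy":0,"wz":0,"hand":-1},
    {"tx":0,"ty":0,"tz":0,"wx":0,"wy":0,"wz":0,"hand":-1}
  ]
}}

```text
time: 5.1
tool_pos: [0.4956, 0.2546, 0.0537]
ee_rot: [-3.142, 0.001, -2.755]
ft_force: [5.3, 2.2, 4.7]
opening: 0.0002
grasp_force: 3.3
```

Call:
{"api": "step_arm", "payload": {
  "increments": [
    {"tx":0,"ty":0,"tz":0.02,"wx":0,"wy":0,"wz":0,"hand":-1},
    {"tx":0,"ty":0,"tz":0.02,"wx":0,"wy":0,"wz":0,"hand":-1},
    {"tx":0,"ty":0,"tz":0,"wx":0,"wy":0,"wz":0,"hand":-1},
    {"tx":0,"ty":0,"tz":0,"wx":0,"wy":0,"wz":0,"hand":-1}
  ]
}}

```text
time: 5.5
tool_pos: [0.4946, 0.2542, 0.0553]
ee_rot: [3.142, -0.001, -2.755]
ft_force: [-0.1, 0.1, 0.3]
opening: 0.0003
grasp_force: 0.0
```

The force has dropped to zero while the tool holds still, so the catch is carrying the bow. I'll retreat straight up, gently at first.

Call:
{"api": "step_arm", "payload": {
  "increments": [
    {"tx":0,"ty":0,"tz":0.03,"wx":0,"wy":0,"wz":0,"hand":-1},
    {"tx":0,"ty":0,"tz":0.05,"wx":0,"wy":0,"wz":0,"hand":-1},
    {"tx":0,"ty":0,"tz":0.2,"wx":0,"wy":0,"wz":0,"hand":-1},
    {"tx":0,"ty":0,"tz":0.4,"wx":0,"wy":0,"wz":0,"hand":-1},
    {"tx":0,"ty":0,"tz":0.6,"wx":0,"wy":0,"wz":0,"hand":-1},
    {"tx":0,"ty":0,"tz":0.6,"wx":0,"wy":0,"wz":0,"hand":-1},
    {"tx":0,"ty":0,"tz":0.6,"wx":0,"wy":0,"wz":0,"hand":-1},
    {"tx":0,"ty":0,"tz":0,"wx":0,"wy":0,"wz":0,"hand":-1}
  ]
}}

```text
time: 6.3
tool_pos: [0.4971, 0.2552, 0.1841]
ee_rot: [-3.141, 0.007, -2.755]
ft_force: [0.4, 0.8, 0.1]
opening: 0.0004
grasp_force: 0.0
```

Run:
```python
from h import *
p,d=ctrl.camera("side"); cv2.imwrite("pics/s3.png",cv2.resize(p[290:450,240:450],None,fx=3.5,fy=3.5,interpolation=2)[:,:,::-1])
L=loc(cloud("side",d)).reshape(-1,3)
k=L[(abs(L[:,1])<22)&(L[:,0]<-45)&(L[:,0]>-75)&(L[:,2]>38)&(L[:,2]<80)]
if len(k): c=np.polyfit(k[:,0],k[:,2],1); print(len(k),"lever angle",np.arctan(-c[0]),"bow",.96+np.arctan(c[0]))
s=ctrl.state();print(s["time"],loc(s["tool_pos"]),s["ft_force"],abs(s["qd"]).max())
```

```text
480 lever angle 0.25720175274865564 bow 0.7027982472513443
6.35 [-40.62818077   0.49930522 182.12139829] [-0.24358198  0.28970914 -0.65933173] 0.0426450543140329
```

View pics/s3.png

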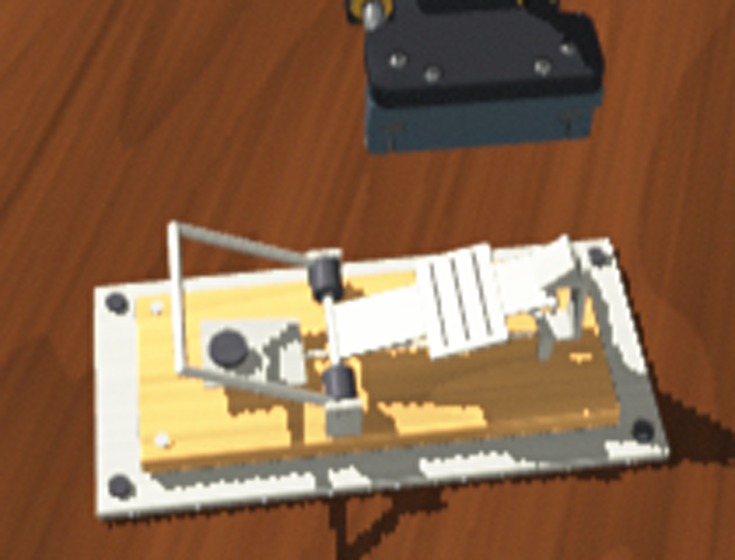

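The trap is cocked: the lever is hooked under the catch at (565,265), the bow measures 0.703 rad, and the tool is well clear. I'll hand it in.

```bash
python3 -c "
from workcell import ctrl
print(ctrl.job_done())"
```

```text
the job is handed in; nothing more can be done
None
```

The large trap is set: its bow measured about 0.70 rad on the catch and never snapped. I never went near the small trap, and I handed the job in at about 6.4 s with the arm clear of everything.

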